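# Seat a border tile in the drilling jig and hold it on the stops

## Robot

A 6-joint arm with a two-finger parallel gripper is mounted at the origin on the work surface. World frame = base frame: x ahead of the robot, y to its left, z up, the work surface at z = 0. Lengths are in mm, angles in rad, forces in N, time in s.
With the tool pointing down it reaches from about 400 to 925 mm from the base axis. Payload 12.5 kg.
Tool frame: the origin (TCP) lies at the very end of the fingers, on their centre line; the grasp point (between the pads) lies 19 mm behind it; z points along the fingers, x is the direction in which the jaws open and shut, and the axes are right-handed (so a half turn about z gives the same grasp; the last joint's range is limited). The gripper opens to 95 mm and grips with 3 to 60 N. Pads are 20 mm wide; open, the fingers measure 119 mm over their backs; the gripper's body (75 mm by 180 mm) begins 59 mm behind the grasp point.
Start: joints at [-1.323, 0.491, 1.559, -0, 1.092, -0.106], TCP at [216.564, -586.299, 214.661] pointing down, gripper open.
Joint ranges: [-3.1, 3.1], [-0.84, 2.19], [0.05, 2.79], [-1.13, 4.28], [0.06, 2.93], [-2.69, 2.69]. Speed limits (rad/s): [2.22, 2.22, 2.79, 3.14, 3.14, 3.14].

## Interface

Orientations are given as [roll, pitch, yaw] about the fixed x, y, z axes, in that order (R = Rz(yaw) Ry(pitch) Rx(roll)).
In Python, from cell import state, viewer, ticket, look_for, regions_of gives the robot as it stands.
- The arm moves only by the shell command python3 -m inch 'ROWS'. ROWS is JSON, a list of rows, each a list of 7 numbers: the turn, a rotation vector about the world's x, y, z in degrees, then the shift along the world's x, y, z in mm, then the opening, from -1 (shut) to 1 (fully open). In form: [[rx, ry, rz, tx, ty, tz, hand], ...]. A call has 1 to 10 rows; each row shifts and turns the commanded pose from where the row before left it; what a row does not reach is not made up. A row lasts 1/10 s, in which the tool goes at most 50 mm and 8.59 degrees, less where a joint would pass 70% of its speed; a pose out of reach is approached as far as the arm can. A call with a gripper value outside its range is refused whole. The fingers move at their own pace and stop on an object; the grip force is fixed at half the most. Time passes only in rows, so rows that do not move let the fingers close. It gives the time, the measured TCP pose, the force and the opening at its end, in the units of the state.
- state(): the state, without advancing time (a new reading comes with each control period).
- viewer.read_camera(name): name is "side" or "top"; returns a dict with "color" (420x560x3 uint8, red, green, blue), "depth" (420x560 float32, mm along the optical axis (not along the pixel's ray), 0 where there is no reading), "fx", "fy", "cx", "cy" (pixels), "position" and "orientation" of the camera in the world. Camera axes: x right, y down, z forward; pixel columns grow to the right and rows downward; lengths in mm; the calibration is good to about 2 mm. A picture is of the moment at which its call begins.
- ticket.job_done(): hands the job in, once; it reports no verdict.
Trained networks look in the newest picture that a camera, given by its name, has taken for a name from the list of things; names that differ only in an ending like _2 or _b are one class to them, and where a whole thing is asked for, a point or a joint stands for the part that bears it (a point fixed in the world has none). Each returns a list of dicts, best first, with "score" (0 to 1); they miss things now and then, are a little off and sometimes report something else, mostly with a low value. They report only what shows in the picture. A call takes as long as a camera call. They do not tell look-alikes from the thing itself.
- look_for(name, camera): "box" ([left, top, right, bottom] as shares, 0 to 1, of the picture: columns of its width, rows of its height, round what is visible of it).
- regions_of(name, camera): "pixels" (420x560 bool, what is visible of it) and "box" ([left, top, right, bottom] as shares, 0 to 1, of the picture: columns of its width, rows of its height, round what is visible of it).
The state is a dict: "t": time; "joints": joint angles; "qvel": joint speeds; "tau": joint torques, N m; "eef_pos": TCP position; "tcp_rot": TCP orientation; "ft_force": force on the tool from outside, world axes, zero at the start; "moment": the same for the moment, N m; "opening": opening from 0.0 (shut) to 1.0 (fully open).
Only numpy, scipy, OpenCV 4.12 (cv2) and the standard library are available. Lean on these libraries where they do the work, as an engineer would, in place of code of your own. Each camera call takes 0.05 s, during which the arm holds its last target. There are 200 camera calls.

## Task

Get the border tile ready for drilling: first press the hinged drill plate of the jig down until it clicks shut under its catch, then push the tile along its channel, against the sprung plunger, until it sits hard against both steel end stops. Finish while still holding it there with a steady, moderate push of about 20 N from the gripper (it is ceramic, so do not ram it, and the spring pushes it back if you let go), with the plate still shut and the things lying around the jig left alone.

Things in the scene. Friction and masses are not known exactly. Their poses are not given: they have to be found in the camera images.
- jig: Tile drilling jig, fixed: dark steel base 260 x 180 x 20 mm. Origin at the centre of its underside, on the table; x along the tile channel towards the plunger, away from the robot; y left, z up. Bed (base top, the tile slides on it) at z = 20 mm. Two guide walls 12 mm high, 73 mm apart, from x = -50 to 65; nearer than -50 the bed is clear. Plunger housing at x = 97 to 127, top at z = 44.
- tile: White border tile 130 x 70 x 12 mm, 0.17 to 0.35 kg, loose on the bed, 1.5 mm play each side. Origin: centre of its underside; long x axis along jig x. It starts 20 to 48 mm short of the stops. Its near end sticks out 40 mm or more from under the plate: push that face, low, just above the bed. Seated on the stops its origin is at jig x = 0, its near end at jig x = -65 mm.
- stops: The two fixed steel end stops, left and right of the plunger, 18 mm wide (y = 18 to 36 mm either side of the middle) and 22 mm high above the bed; the faces which the tile meets lie at jig x = +65 mm. The origin is that of the jig.
- stop_line (a point): Point midway between the stop faces: jig x = +65 mm, y = 0, 6 mm above the bed (half the tile's thickness).
- plunger (a joint): Travel of the sprung steel plunger along the jig's x, in m: 0 with the spring out (its face then 12 mm in front of the stop faces), 0.012 when the tile that pushes it meets the stops. The spring pushes back towards the robot with 4 N at 0 and 10 N at 0.012; sliding the tile takes about 1 to 3 N more.
- plate (a joint): Angle of the hinged aluminium drill plate, rad: 0 shut (level), 0.5 to 1.0 at the start. Its stiff hinge keeps it where it is left. A sprung catch at its free edge resists from about 0.09 to 0.04 rad, needing up to about 18 N at the pad, then snaps over the edge and keeps it shut; short of that it stays ajar.
- press_pad (a point): Centre of the top of the black rubber thumb pad, 28 x 26 mm, near the plate's free edge: press here. It is 108 mm from the hinge line along the plate, 7 mm above the plate's middle plane. Plate shut: at jig x = -2, y = -43, z = 45 mm, facing up. Its axes turn with the plate.
- plate_hinge (a point): Middle of the hinge line, along jig x, at jig x = 10, y = 65, z = 38 mm, in the middle plane of the plate (70 wide, 8 thick, reaching 134 mm to jig -y). Shut, the plate covers jig x = -25 to 45, top at z = 42, its 20 mm drill bush (jig x = 10, y = 0) up to z = 49. The small steel catch stands past its free edge at jig x = 20 to 36, y = -66 to -90, up to z = 48 mm.
- tub: Bystander: open white plastic tub, 90 mm wide, 50 mm high, on the table to the left of the jig. Origin at the centre of its underside.
- knife: Bystander: 200 mm spatula lying on the table to the right of the jig. Origin about under its middle.
- spare: Bystander: square unglazed tile, 97 x 97 x 9 mm, on the table further right. Origin at the centre of its underside.
There are look-alikes about, which are no part of the job. What is meant by the tile is not green, purple or yellow, and is the smaller of those in its own colour.

How it is judged:
By the outcome, as a careful person would: the job done as asked, in the order asked, and still so for the second after the job is handed in, while the arm keeps its last pose, push and grip.
It also fails if it takes over 56 s, if anything falls off the work surface, if the arm or the gripper's body presses on something with over 40 N, if the wrist force passes 120 N, or if a joint passes its speed limit or range.

## Working session

There is one attempt and no reset: what is moved stays moved. The work goes in short steps, Python scripts to look and compute and a shell command to move; the robot and the scene stay as the last step left them, time stands still between calls to the robot, and variables do not carry over. Pictures are saved under pics/ and viewed, on a budget of 10 in all, crops included, one or two more only if the job needs it, and the job is handed in when it is done.

```bash
ls; mkdir -p pics; cat > h.py <<'E'
import numpy as np, cv2
from cell import state, viewer, ticket, look_for, regions_of
from scipy.spatial.transform import Rotation as R
def cam(n):
    c=viewer.read_camera(n); o=np.array(c["orientation"],float)
    c["R"]=o if o.shape==(3,3) else (R.from_euler('xyz',o).as_matrix() if o.size==3 else R.from_quat(o).as_matrix())
    return c
def cloud(c):
    d=c["depth"]; v,u=np.mgrid[:d.shape[0],:d.shape[1]]
    p=np.stack([(u-c["cx"])/c["fx"]*d,(v-c["cy"])/c["fy"]*d,d],-1)@c["R"].T+np.array(c["position"])
    p[d==0]=np.nan; return p
def px(c,P):
    q=(np.atleast_2d(P)-np.array(c["position"]))@c["R"]
    return np.c_[c["fx"]*q[:,0]/q[:,2]+c["cx"],c["fy"]*q[:,1]/q[:,2]+c["cy"]]
E
python3 - <<'E'
from h import *
for n in("side","top"):
    c=cam(n); print(n,c["position"],c["orientation"],c["fx"],c["cx"])
    cv2.imwrite(f"pics/{n}0.png",c["color"][:,:,::-1]); P=cloud(c)
    for k in ("jig","tile","press_pad","plate","tub","knife","spare","stops"):
        for r in regions_of(k,n)[:4]:
            m=r["pixels"]; v,u=np.nonzero(m); print(k,round(r["score"],2),int(u.mean()),int(v.mean()),m.sum(),np.nanmedian(P[m],0).round(0),np.nanpercentile(P[m],[2],axis=0).round(),np.nanpercentile(P[m],[98],axis=0).round())
print(state())
E
```

```text
pics
side [102.9742581  814.82104829 618.40947019] [-2.1307728  -0.0184569  -2.61545652] 411.5475933829863 275.53592535624597
jig 0.98 230 223 5090 [612. 155.  22.] [[479.   9.   1.]] [[737. 240. 104.]]
jig 0.5 228 208 1457 [619. 139.  71.] [[574.  77.  38.]] [[666. 194. 107.]]
tile 0.96 256 221 561 [559. 101.  32.] [[522.  57.  20.]] [[604. 134.  34.]]
tile 0.85 336 287 2951 [302. 199.  17.] [[255.  98.   5.]] [[352. 271.  19.]]
tile 0.75 355 225 974 [350. -42.  12.] [[289. -99.   1.]] [[419.   6.  14.]]
tile 0.7 108 283 2852 [713. 435.  17.] [[646. 342.   4.]] [[790. 508.  19.]]
press_pad 0.81 228 207 1476 [618. 138.  72.] [[574.  76.  39.]] [[665. 193. 108.]]
plate 0.56 228 207 1444 [619. 137.  73.] [[575.  76.  41.]] [[665. 193. 108.]]
tub 0.55 214 284 1595 [520. 326.  28.] [[473. 292.   3.]] [[555. 375.  51.]]
knife 0.63 252 194 315 [645. -41.  12.] [[593. -91.   0.]] [[775.  42.  21.]]
spare 0.97 269 179 564 [ 666. -142.    9.] [[ 613. -200.    1.]] [[724. -91.  11.]]
stops 0.47 204 216 234 [681. 149.  35.] [[661.  93.  19.]] [[719. 186.  44.]]
top [ 459.13608947   68.49505302 
[... 1028 characters left out ...]
4.  21.]] [[702. 184.  47.]]
{'t': 0.9, 'joints': array([-1.32258251e+00,  4.90858382e-01,  1.55889042e+00,  9.70357867e-06,
        1.09172181e+00, -1.05625055e-01]), 'qvel': array([ 7.51640297e-04,  2.30799324e-04,  1.61766794e-03,  1.03809081e-05,
       -3.39090629e-04, -7.46986409e-05]), 'tau': array([ 4.12987763e-03, -6.12448525e+01, -2.58430409e+01,  6.94250129e-02,
        4.45528049e-02, -2.72942987e-05]), 'eef_pos': array([ 216.57611516, -586.29304076,  214.69011254]), 'tcp_rot': array([ 3.14158835e+00, -1.22268471e-04, -1.21696192e+00]), 'ft_force': array([0.24110991, 0.29605753, 0.6524498 ]), 'moment': array([-0.01191584,  0.03093345, -0.03250945]), 'opening': 0.9982066669683327}
```

```bash
python3 - <<'E'
from h import *
c=cam("top"); im=c["color"][:,:,::-1]; P=cloud(c)
cv2.imwrite("pics/topcrop.png",cv2.resize(im[110:240,180:360],None,fx=4.4,fy=4.4,interpolation=cv2.INTER_CUBIC))
m=regions_of("jig","top")[0]["pixels"]; 
Q=P[m]; Q=Q[~np.isnan(Q).any(1)]; b=Q[(Q[:,2]>10)&(Q[:,2]<30)]
print("rect",cv2.minAreaRect(b[:,:2].astype(np.float32)))
m=regions_of("plate","top")[0]["pixels"]; Q=P[m]; Q=Q[(Q[:,2]>45)]
n=np.linalg.svd(Q-Q.mean(0))[2][2]; print("plate n",n*np.sign(n[2]),np.arccos(abs(n[2])),"dir",np.degrees(np.arctan2(n[1],n[0])))
E
```

```text
rect ((620.0946044921875, 120.48759460449219), (272.5896301269531, 180.3567352294922), 24.356538772583008)
plate n [-0.20704031  0.46929095  0.85842898] 0.538597367821466 dir -66.19403745526677
```

View pics/top0.png

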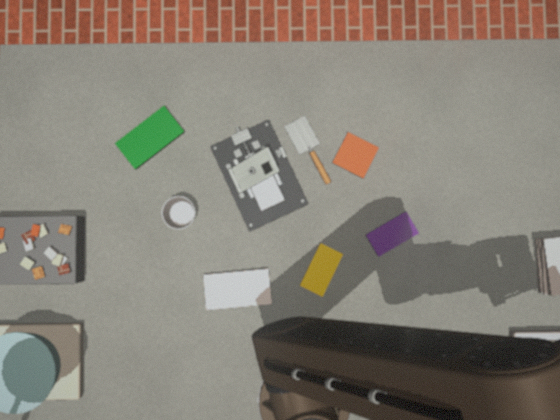

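View pics/topcrop.png

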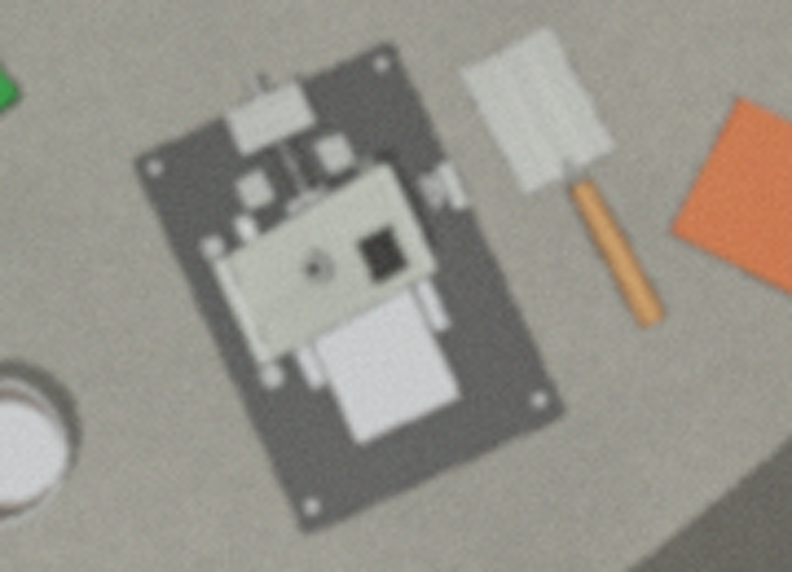

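The tile is the white piece in the jig, at top px (266,193). Possible mix-ups: the larger white slab (237,289), green (150,137), yellow (321,269), purple (392,233) and the orange spare (355,155). The crop confirms the choice: a small white tile between the guides, under the raised plate. Next I'll refine the jig pose from the four bolts.

```bash
cat >> h.py <<'E'
def jig2w(p,o,yaw):
    c,s=np.cos(yaw),np.sin(yaw); p=np.atleast_2d(p).astype(float)
    return np.c_[o[0]+c*p[:,0]-s*p[:,1],o[1]+s*p[:,0]+c*p[:,1],p[:,2]]
E
python3 - <<'E'
from h import *
c=cam("top"); P=cloud(c)
b=np.array([(155,167),(382,64),(311,506),(540,400)])/4.4+[180-.4,110-.4]
def bp(uv,z):
    d=np.c_[(uv[:,0]-c["cx"])/c["fx"],(uv[:,1]-c["cy"])/c["fy"],np.ones(len(uv))]@c["R"].T
    o=np.array(c["position"]); return o+d*((z-o[2])/d[:,2])[:,None]
W=bp(b,21); print(W.round(1)); o=W.mean(0)[:2]
v=(W[0]+W[1]-W[2]-W[3])[:2]; w=(W[0]-W[1]+W[2]-W[3])[:2]
print(o,np.degrees(np.arctan2(v[1],v[0])),np.degrees(np.arctan2(-w[0],w[1])),np.hypot(*v)/2,np.hypot(*w)/2)
yaw=(np.arctan2(v[1],v[0])+np.arctan2(-w[0],w[1]))/2
def inv(p): q=p[:,:2]-o; cc,s=np.cos(yaw),np.sin(yaw); return np.c_[cc*q[:,0]+s*q[:,1],-s*q[:,0]+cc*q[:,1]].round(1)
f=lambda l:np.array(l)/4.4+[179.6,109.6]
print("base corners",inv(bp(f([(137,158),(390,44),(305,532),(565,410)]),20)))
print("tile near corners",inv(bp(f([(360,442),(459,395)]),32)))
print("pad",inv(bp(f([(381,253)]),99)),"bush",inv(bp(f([(318,267)]),80)), "catch",inv(bp(f([(453,187)]),48)),"housing",inv(bp(f([(270,118)]),44)),"stops",inv(bp(f([(255,190),(333,153)]),42)))
S=cam("side"); Ps=cloud(S)
for n,PP in(("top",P),("side",Ps)):
  m=regions_of("plate",n)[0]["pixels"]; Q=PP[m]; Q=Q[Q[:,2]>45]; n_=np.linalg.svd(Q-Q.mean(0),full_matrices=0)[2][2]; print(n,np.arccos(abs(n_[2])),np.degrees(np.arctan2(-n_[0],n_[1])))
  # height profile along jig y
  j=inv(Q); k=np.polyfit(j[:,1],Q[:,2],1); print("z=",k, "pred z at y=-24",np.polyval(k,-24))
  B=PP.reshape(-1,3); B=B[~np.isnan(B).any(1)]; jb=inv(B); s=(abs(jb[:,0]+100)<25)&(abs(abs(jb[:,1])-60)<20); print("bed z",np.median(B[s,2]))
th=np.array([.6,.55,.5,.4,.3,.2,.1,.05,0,-.02])
p=np.c_[-2+0*th,65-108*np.cos(th)+7*np.sin(th),38+108*np.sin(th)+7*np.cos(th)]
print(np.c_[th,jig2w(p,o,yaw).round(1)])
E
```

```text
[[6.915e+02 2.387e+02 2.100e+01]
 [7.549e+02 9.610e+01 2.100e+01]
 [4.785e+02 1.430e+02 2.100e+01]
 [5.427e+02 1.000e-01 2.100e+01]]
[616.89163095 119.43836216] 24.27153347200895 24.093586829892352 233.20999932047306 156.3597982018895
base corners [[ 127.    86.1]
 [ 126.   -87.8]
 [-129.7   88.3]
 [-128.7  -90.1]]
tile near corners [[-93.9  33.8]
 [-93.2 -33.7]]
pad [[ -2.5 -24.5]] bush [[ 8.3 12.3]] catch [[ 23.  -83.3]] housing [[109.6   0.4]] stops [[ 73.3  27.4]
 [ 74.  -25.7]]
top 0.5370658851702612 -156.5889295775413
z= [-0.59143607 82.07598785] pred z at y=-24 96.27045364675493
bed z 20.202010235125044
side 0.5379388206643925 23.906789593424197
z= [-0.59343951 81.55763805] pred z at y=-24 95.80018633267822
bed z 20.399086466321933
[[ 6.000e-01  6.233e+02  1.002e+02  1.048e+02]
 [ 5.500e-01  6.247e+02  9.730e+01  1.004e+02]
 [ 5.000e-01  6.259e+02  9.450e+01  9.590e+01]
 [ 4.000e-01  6.281e+02  8.970e+01  8.650e+01]
 [ 3.000e-01  6.299e+02  8.570e+01  7.660e+01]
 [ 2.000e-01  6.312e+02  8.260e+01  6.630e+01]
 [ 1.000e-01  6.322e+02  8.050e+01  5.570e+01]
 [ 5.000e-02  6.325e+02  7.980e+01  5.040e+01]
 [ 0.000e+00  6.327e+02  7.940e+01  4.500e+01]
 [-2.000e-02  6.327e+02  7.930e+01  4.280e+01]]
```

```bash
python3 -m inch '[[0,0,0.39,20,34,0,-1],[0,0,0.39,20,34,0,-1],[0,0,0.39,20,34,0,-1],[0,0,0.39,20,34,0,-1],[0,0,0.39,20,34,0,-1],[0,0,0.39,20,34,0,-1],[0,0,0.39,20,34,0,-1],[0,0,0.39,20,34,0,-1],[0,0,0.39,20,34,0,-1],[0,0,0.39,20,34,0,-1]]'; python3 -m inch '[[0,0,0,20,34,0,-1],[0,0,0,20,34,0,-1],[0,0,0,20,34,0,-1],[0,0,0,20,34,0,-1],[0,0,0,20,34,0,-1],[0,0,0,20,34,0,-1],[0,0,0,20,34,0,-1],[0,0,0,20,34,0,-1],[0,0,0,20,34,0,-1],[0,0,0,20,34,0,-1]]'
```

```text
t: 2.25
eef_pos: [417.2, -244.9, 214.9]
tcp_rot: [-3.141, -0.001, -1.149]
ft_force: [1.0, -0.2, -0.1]
opening: 0.215
t: 3.25
eef_pos: [617.2, 95.3, 214.7]
tcp_rot: [-3.141, -0.0, -1.149]
ft_force: [-0.4, -1.8, 0.3]
opening: 0.001
```

```bash
python3 -m inch '[[0,0,0,4,1,-22,-1],[0,0,0,4,1,-22,-1],[0,0,0,0,0,-22,-1],[0,0,0,0,0,-16,-1],[0,0,0,0,0,0,-1],[0,0,0,0,0,0,-1]]'; python3 - <<'E'
from h import *
a=cam("top")["color"][110:230,190:350,::-1]; b=cam("side")["color"][120:290,140:340,::-1]
f=lambda x,h:cv2.resize(x,None,fx=h/x.shape[0],fy=h/x.shape[0],interpolation=cv2.INTER_CUBIC)
cv2.imwrite("pics/near1.png",np.hstack([f(a,320),f(b,320)])); print(state()["eef_pos"])
E
```

```text
t: 3.85
eef_pos: [624.8, 95.7, 133.0]
tcp_rot: [-3.142, -0.0, -1.149]
ft_force: [0.8, -0.6, -0.5]
opening: 0.007
[625.06200926  95.72314213 133.78484257]
```

View pics/near1.png

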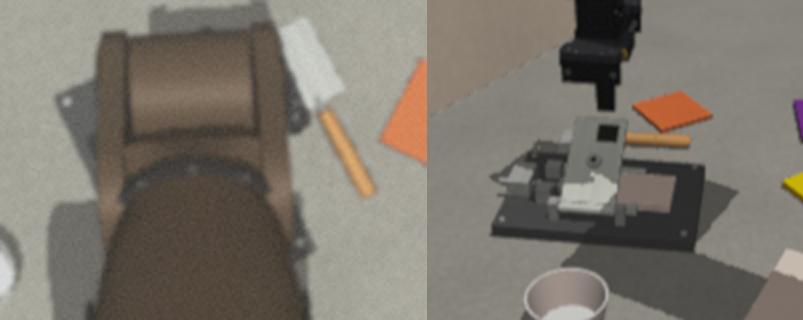

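```bash
python3 -m inch '[[0,0,0,0,1,-12,-1],[0,0,0,0,0,-10,-1],[0,0,0,0,0,-6,-1],[0,0,0,0,0,-3,-1],[0,0,0,0.5,-1,-3,-1],[0,0,0,0.5,-1,-3,-1]]'; python3 -m inch '[[0,0,0,0.7,-1.7,-3,-1],[0,0,0,0.7,-1.7,-3,-1],[0,0,0,0.7,-1.5,-3,-1],[0,0,0,0.6,-1.3,-3,-1]]'
```

```text
t: 4.55
eef_pos: [625.8, 94.6, 95.6]
tcp_rot: [-3.141, -0.0, -1.149]
ft_force: [0.4, -0.2, 1.8]
opening: 0.007
t: 4.95
eef_pos: [628.4, 88.4, 83.4]
tcp_rot: [-3.141, -0.0, -1.149]
ft_force: [1.0, 0.9, 0.7]
opening: 0.008
```

```bash
python3 -m inch '[[0,0,0,0.5,-1.2,-3,-1],[0,0,0,0.5,-1.2,-3,-1],[0,0,0,0.5,-1,-3,-1],[0,0,0,0.4,-1,-3,-1],[0,0,0,0.4,-0.8,-3,-1],[0,0,0,0.3,-0.7,-3,-1]]'; python3 -m inch '[[0,0,0,0.3,-0.6,-2,-1],[0,0,0,0.3,-0.5,-2,-1],[0,0,0,0.2,-0.4,-2,-1]]'
```

```text
t: 5.55
eef_pos: [630.9, 82.5, 65.4]
tcp_rot: [3.142, -0.0, -1.149]
ft_force: [0.4, 0.5, 0.6]
opening: 0.005
t: 5.85
eef_pos: [631.6, 81.0, 59.5]
tcp_rot: [3.141, -0.0, -1.149]
ft_force: [-0.0, -0.2, 1.4]
opening: 0.0
```

```bash
python3 -m inch '[[0,0,0,0.2,-0.3,-2,-1],[0,0,0,0.1,-0.3,-2,-1]]'; python3 -m inch '[[0,0,0,0.1,-0.2,-1,-1],[0,0,0,0.1,-0.2,-1,-1]]';  python3 -m inch '[[0,0,0,0,0,-1,-1],[0,0,0,0,0,-1,-1]]'; python3 -m inch '[[0,0,0,0,0,-1,-1],[0,0,0,0,0,-1,-1]]'
```

```text
t: 6.05
eef_pos: [632.0, 80.5, 55.5]
tcp_rot: [3.142, -0.0, -1.149]
ft_force: [0.2, 0.5, 0.1]
opening: 0.005
t: 6.25
eef_pos: [632.1, 80.3, 54.4]
tcp_rot: [-3.141, 0.0, -1.149]
ft_force: [-5.7, 2.3, 16.9]
opening: 0.006
t: 6.45
eef_pos: [632.3, 80.3, 54.0]
tcp_rot: [-3.141, -0.0, -1.149]
ft_force: [-8.0, -0.0, 23.6]
opening: 0.002
t: 6.65
eef_pos: [632.3, 80.0, 51.3]
tcp_rot: [-3.141, -0.001, -1.149]
ft_force: [-4.8, -1.9, 10.9]
opening: 0.003
```

```bash
python3 -m inch '[[0,0,0,0,0,-1,-1],[0,0,0,0,0,-1,-1]]'; python3 -m inch '[[0,0,0,0,0,-1,-1],[0,0,0,0,0,-1,-1]]';  python3 -m inch '[[0,0,0,0,0,-0.5,-1],[0,0,0,0,0,-0.5,-1]]'
```

```text
t: 6.85
eef_pos: [632.3, 79.8, 48.4]
tcp_rot: [-3.141, -0.001, -1.149]
ft_force: [-1.2, -3.5, 5.1]
opening: 0.003
t: 7.05
eef_pos: [632.3, 80.0, 45.7]
tcp_rot: [-3.141, -0.0, -1.149]
ft_force: [-1.1, -0.7, 0.3]
opening: 0.002
t: 7.25
eef_pos: [632.2, 80.1, 45.0]
tcp_rot: [-3.141, -0.0, -1.149]
ft_force: [-3.1, -0.4, 11.4]
opening: 0.006
```

```bash
python3 -m inch '[[0,0,0,0,0,-1,-1],[0,0,0,0,0,0,-1]]'; python3 -m inch '[[0,0,0,0,0,5,-1],[0,0,0,0,0,20,-1],[0,0,0,-9,-4,40,-1],[0,0,0,-38,-17,20,-1],[0,0,0,-38,-17,0,-1],[0,0,0,-38,-17,0,-1],[0,0,0,-30,-14,0,-1],[0,0,0,0,0,0,-1]]'
python3 - <<'E'
from h import *
b=cam("side"); t=cam("top"); o=np.array([616.9,119.4]); yaw=np.radians(24.2)
p=state()["eef_pos"]; q=p[:2]-o; c,s=np.cos(yaw),np.sin(yaw); print("tcp jig",c*q[0]+s*q[1],-s*q[0]+c*q[1],p[2])
print("target near face x=-118 ->",jig2w([[-118,0,24],[-94,0,24],[-75,0,24]],o,yaw))
P=cloud(b)
for n,C in(("side",b),("top",t)):
  P=cloud(C).reshape(-1,3); P=P[~np.isnan(P).any(1)]; q=P[:,:2]-o; jx=c*q[:,0]+s*q[:,1]; jy=-s*q[:,0]+c*q[:,1]
  for y0 in(40,-20,-60):
    m=(abs(jx-25)<15)&(abs(jy-y0)<7); print(n,y0,np.median(P[m,2]) if m.any() else None,m.sum())
f=lambda x,h:cv2.resize(x,None,fx=h/x.shape[0],fy=h/x.shape[0],interpolation=cv2.INTER_CUBIC)
cv2.imwrite("pics/shut.png",np.hstack([f(t["color"][110:230,190:340,::-1],320),f(b["color"][160:280,160:320,::-1],320)]))
E
```

```text
t: 7.45
eef_pos: [632.3, 80.1, 45.0]
tcp_rot: [-3.141, -0.0, -1.149]
ft_force: [-5.2, -2.0, 14.7]
opening: 0.004
t: 8.25
eef_pos: [475.9, 10.4, 128.8]
tcp_rot: [3.14, 0.001, -1.15]
ft_force: [0.2, 0.2, -0.3]
opening: 0.001
tcp jig -169.65183202729784 -42.62311150010377 129.0195755199965
target near face x=-118 -> [[509.26982629  71.02908201  24.        ]
 [531.16070908  80.86723482  24.        ]
 [548.49099129  88.65577246  24.        ]]
side 40 42.4683459909798 40
side -20 42.682147419486796 30
side -60 42.251759276683 36
top 40 42.34249906646983 57
top -20 42.307397375977416 60
top -60 42.28672165514263 58
```

View pics/shut.png

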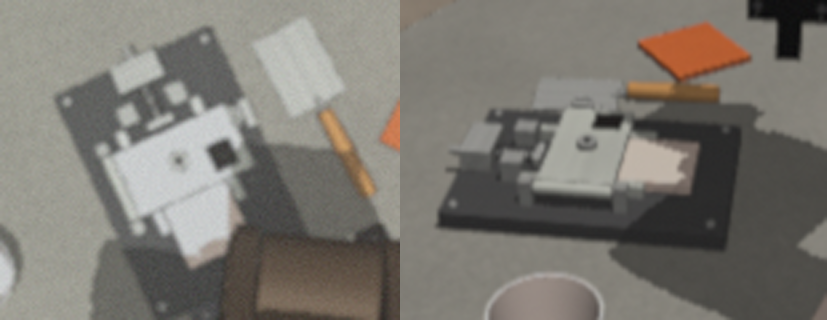

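The plate is level at z 42.3 over its whole length on both cameras, so it is shut. Next is the tile.

```bash
python3 -m inch '[[0,0,0,16,30,0,-1],[0,0,0,15.5,30,-10,-1],[0,0,0,0,0,-30,-1],[0,0,0,0,0,-30,-1],[0,0,0,0,0,-20,-1],[0,0,0,0,0,-10,-1],[0,0,0,0,0,-4,-1],[0,0,0,0,0,0,-1]]'
```

```text
t: 9.15
eef_pos: [511.1, 71.3, 24.6]
tcp_rot: [-3.142, -0.0, -1.149]
ft_force: [0.5, -0.2, -0.6]
opening: 0.007
```

```bash
python3 -m inch '[[0,0,0,3.6,1.6,0,-1],[0,0,0,3.6,1.6,0,-1],[0,0,0,1.8,0.8,0,-1],[0,0,0,1.8,0.8,0,-1],[0,0,0,1.8,0.8,0,-1],[0,0,0,1.8,0.8,0,-1]]'; python3 -m inch '[[0,0,0,1.8,0.8,0,-1],[0,0,0,1.8,0.8,0,-1],[0,0,0,1.8,0.8,0,-1],[0,0,0,1.8,0.8,0,-1]]';  python3 -m inch '[[0,0,0,1.8,0.8,0,-1],[0,0,0,1.8,0.8,0,-1],[0,0,0,1.8,0.8,0,-1]]'
```

```text
t: 9.75
eef_pos: [525.0, 77.5, 24.7]
tcp_rot: [3.141, 0.0, -1.149]
ft_force: [-1.5, -0.7, -0.0]
opening: 0.006
t: 10.15
eef_pos: [532.4, 80.8, 24.6]
tcp_rot: [3.141, -0.0, -1.149]
ft_force: [-0.7, -0.5, 0.3]
opening: 0.003
t: 10.45
eef_pos: [536.7, 83.0, 24.5]
tcp_rot: [3.139, 0.001, -1.149]
ft_force: [-6.7, -2.5, 3.4]
opening: 0.001
```

```bash
python3 -m inch '[[0,0,0,1.8,0.8,0,-1],[0,0,0,1.8,0.8,0,-1],[0,0,0,1.8,0.8,0,-1]]';  python3 -m inch '[[0,0,0,1.8,0.8,0,-1],[0,0,0,0.9,0.4,0,-1],[0,0,0,0.9,0.4,0,-1]]'; python3 -m inch '[[0,0,0,0.9,0.4,0,-1],[0,0,0,0.9,0.4,0,-1]]'
```

```text
t: 10.75
eef_pos: [541.3, 85.2, 24.4]
tcp_rot: [3.137, 0.001, -1.149]
ft_force: [-9.3, -5.2, 5.3]
opening: 0.007
t: 11.05
eef_pos: [544.3, 86.7, 24.4]
tcp_rot: [3.136, 0.002, -1.149]
ft_force: [-11.5, -5.9, 7.7]
opening: 0.0
t: 11.25
eef_pos: [545.9, 87.4, 24.3]
tcp_rot: [3.136, 0.002, -1.149]
ft_force: [-13.0, -6.3, 6.2]
opening: 0.006
```

```bash
python3 -m inch '[[0,0,0,0.9,0.4,0,-1],[0,0,0,0.9,0.4,0,-1]]'; python3 -m inch '[[0,0,0,0.9,0.4,0,-1],[0,0,0,0,0,0,-1]]'; python3 -m inch '[[0,0,0,0.45,0.2,0,-1],[0,0,0,0,0,0,-1]]'
```

```text
t: 11.45
eef_pos: [546.3, 87.8, 24.2]
tcp_rot: [3.133, 0.002, -1.148]
ft_force: [-19.4, -12.5, 12.3]
opening: 0.006
t: 11.65
eef_pos: [546.3, 87.9, 24.1]
tcp_rot: [3.131, 0.003, -1.148]
ft_force: [-21.0, -13.3, 13.1]
opening: 0.004
t: 11.85
eef_pos: [546.4, 87.9, 24.1]
tcp_rot: [3.13, 0.003, -1.148]
ft_force: [-21.5, -13.7, 14.2]
opening: 0.007
```

```bash
python3 - <<'E'
from h import *
b=cam("side"); t=cam("top"); o=np.array([616.9,119.4]); yaw=np.radians(24.2)
print(state()["ft_force"],state()["moment"])
for n,C in(("side",b),("top",t)):
  print(n,px(C,jig2w([[65,27,32],[65,-27,32],[65,0,26],[-65,0,32],[45,35,42]],o,yaw)).round(1).tolist())
f=lambda x,h:cv2.resize(x,None,fx=h/x.shape[0],fy=h/x.shape[0],interpolation=cv2.INTER_CUBIC)
cv2.imwrite("pics/seat.png",np.hstack([f(t["color"][120:200,215:295,::-1],400),f(b["color"][180:260,175:255,::-1],400)]))
E
```

```text
[-21.99329972 -13.69820181  14.26552542] [-2.60906832  4.13270946 -0.0344204 ]
side [[205.6, 222.7], [210.8, 210.9], [208.4, 218.6], [259.1, 220.4], [212.5, 221.8]]
top [[239.3, 156.1], [257.3, 147.9], [248.4, 152.4], [268.3, 195.1], [239.4, 163.4]]
```

View pics/seat.png

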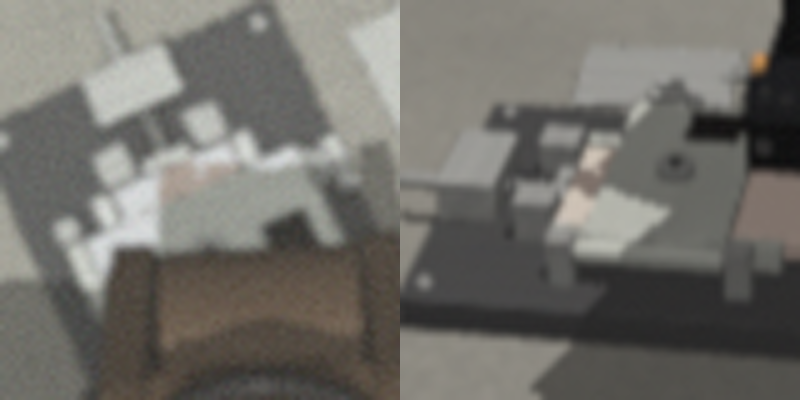

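```bash
python3 - <<'E'
from h import *
o=np.array([616.9,119.4]); yaw=np.radians(24.2); c,s=np.cos(yaw),np.sin(yaw)
C=cam("side"); ims=[cam("side")["color"].astype(float) for _ in range(6)]; im=np.mean(ims,0).astype(np.float32)
for y in(32,25):
  x=np.arange(48,84,1.5); u=px(C,jig2w(np.c_[x,0*x+y,0*x+32],o,yaw)).astype(np.float32)
  v=cv2.remap(im,u[:,:1],u[:,1:],cv2.INTER_LINEAR)[:,0]
  print(y,[(float(a),*b.astype(int).tolist()) for a,b in zip(x,v)])
# rectified view of bed-top plane z=32 from the side camera, 6 px/mm
gx,gy=np.meshgrid(np.arange(30,110,1/6),np.arange(45,-45,-1/6))
u=px(C,jig2w(np.c_[gx.ravel(),gy.ravel(),0*gx.ravel()+32],o,yaw)).astype(np.float32).reshape(*gx.shape,2)
a=cv2.remap(im,u[...,0],u[...,1],cv2.INTER_CUBIC)
T=cam("top"); it=np.mean([cam("top")["color"].astype(float) for _ in range(6)],0).astype(np.float32)
u=px(T,jig2w(np.c_[gx.ravel(),gy.ravel(),0*gx.ravel()+32],o,yaw)).astype(np.float32).reshape(*gx.shape,2)
b=cv2.remap(it,u[...,0],u[...,1],cv2.INTER_CUBIC)
O=np.hstack([a,b]).clip(0,255).astype(np.uint8)[:,:,::-1]; O=cv2.resize(O,(800,450))
cv2.imwrite("pics/rect.png",O)
E
```

```text
32 [(48.0, 178, 176, 167), (49.5, 180, 176, 166), (51.0, 182, 175, 165), (52.5, 183, 176, 165), (54.0, 183, 176, 165), (55.5, 183, 176, 166), (57.0, 185, 178, 169), (58.5, 186, 180, 171), (60.0, 188, 182, 174), (61.5, 181, 176, 169), (63.0, 169, 165, 159), (64.5, 139, 136, 131), (66.0, 112, 111, 107), (67.5, 94, 93, 91), (69.0, 89, 88, 86), (70.5, 88, 87, 86), (72.0, 88, 87, 86), (73.5, 88, 87, 86), (75.0, 87, 87, 85), (76.5, 87, 87, 85), (78.0, 88, 87, 86), (79.5, 88, 88, 86), (81.0, 88, 88, 86), (82.5, 86, 86, 84)]
25 [(48.0, 183, 179, 170), (49.5, 186, 179, 168), (51.0, 194, 184, 173), (52.5, 199, 189, 177), (54.0, 202, 191, 178), (55.5, 202, 191, 179), (57.0, 203, 192, 179), (58.5, 203, 192, 180), (60.0, 201, 191, 179), (61.5, 194, 184, 174), (63.0, 174, 166, 157), (64.5, 146, 139, 132), (66.0, 115, 110, 106), (67.5, 92, 89, 86), (69.0, 87, 86, 84), (70.5, 87, 87, 85), (72.0, 90, 89, 87), (73.5, 90, 89, 88), (75.0, 90, 90, 88), (76.5, 90, 90, 88), (78.0, 90, 90, 88), (79.5, 90, 90, 88), (81.0, 90, 90, 88), (82.5, 91, 91, 89)]
```

View pics/rect.png

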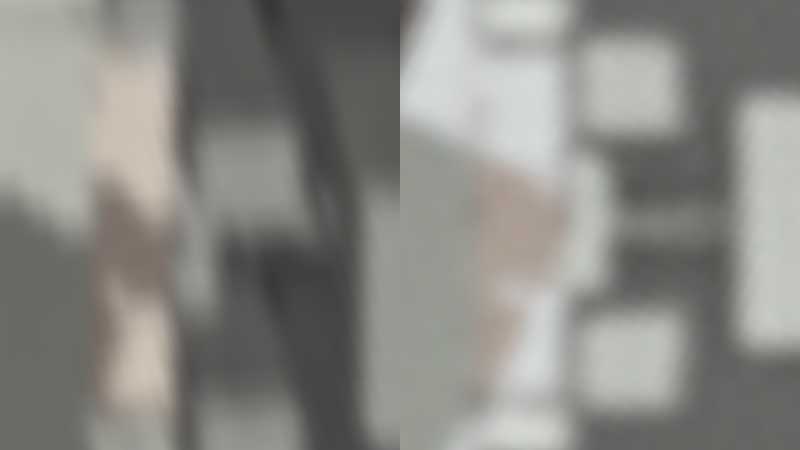

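```bash
python3 -m inch '[[0,0,0,-1.8,-0.8,0.5,-1],[0,0,0,-0.9,-0.4,0.5,-1],[0,0,0,0,0,0,-1]]'; python3 -m inch '[[0,0,0,-1.8,-0.8,0,-1],[0,0,0,0,0,0,-1]]'; python3 -m inch '[[0,0,0,-1.8,-0.8,0,-1],[0,0,0,0,0,0,-1]]';python3 - <<'E'
from h import *
print(state()["eef_pos"],state()["ft_force"],state()["moment"])
E
```

```text
t: 12.95
eef_pos: [546.2, 87.6, 24.8]
tcp_rot: [3.135, 0.002, -1.149]
ft_force: [-9.7, -5.4, -1.4]
opening: 0.0
t: 13.15
eef_pos: [544.7, 86.9, 24.8]
tcp_rot: [3.136, 0.002, -1.149]
ft_force: [-7.7, -3.8, -1.0]
opening: 0.004
t: 13.35
eef_pos: [543.1, 86.1, 24.9]
tcp_rot: [3.137, 0.002, -1.149]
ft_force: [-7.3, -2.6, -1.2]
opening: 0.007
[543.12927276  86.14354162  24.88044504] [-7.27323431 -2.60387905 -1.20825327] [-0.76340186  1.4093717   0.02062627]
```

```bash
python3 -m inch '[[0,0,0,1.8,0.8,0.2,-1],[0,0,0,0,0,0,-1]]'; python3 -m inch '[[0,0,0,1.8,0.8,0.2,-1],[0,0,0,0,0,0,-1],[0,0,0,0,0,0,-1]]'; python3 -m inch '[[0,0,0,0.9,0.4,0.2,-1],[0,0,0,0,0,0,-1],[0,0,0,0,0,0,-1]]'; python3 -m inch '[[0,0,0,0.9,0.4,0.2,-1],[0,0,0,0,0,0,-1],[0,0,0,0,0,0,-1]]'
```

```text
t: 13.55
eef_pos: [545.1, 87.0, 25.1]
tcp_rot: [3.137, 0.002, -1.149]
ft_force: [-7.9, -4.4, -1.6]
opening: 0.007
t: 13.85
eef_pos: [546.2, 87.7, 25.0]
tcp_rot: [3.135, 0.002, -1.149]
ft_force: [-10.5, -5.3, -1.3]
opening: 0.005
t: 14.15
eef_pos: [546.2, 87.8, 25.0]
tcp_rot: [3.133, 0.003, -1.149]
ft_force: [-12.8, -7.8, -1.3]
opening: 0.007
t: 14.45
eef_pos: [546.2, 88.0, 25.0]
tcp_rot: [3.131, 0.003, -1.149]
ft_force: [-15.0, -10.2, -1.3]
opening: 0.004
```

```bash
python3 -m inch '[[0,0,0,0.8,0.1,0,-1],[0,0,0,0,0,0,-1],[0,0,0,0,0,0,-1],[0,0,0,0,0,0,-1],[0,0,0,0,0,0,-1]]'; python3 - <<'E'
from h import *
F=[]; o=np.array([616.9,119.4]); c,s=np.cos(np.radians(24.2)),np.sin(np.radians(24.2))
for i in range(8):
  C=cam("top" if i%2 else "side"); F.append(state()["ft_force"])
  P=cloud(C).reshape(-1,3); P=P[~np.isnan(P).any(1)]; q=P[:,:2]-o; jx=c*q[:,0]+s*q[:,1]; jy=-s*q[:,0]+c*q[:,1]
  if i<2: print([ (y0,np.median(P[(abs(jx-25)<15)&(abs(jy-y0)<7),2]).round(1)) for y0 in(40,0,-35,-60) if ((abs(jx-25)<15)&(abs(jy-y0)<7)).sum()>3])
F=np.array(F); print(F.mean(0),"along",-(F@[c,s,0]).mean(),(F@[c,s,0]).std(),state()["eef_pos"])
for n in("tub","knife","spare"):
  for k in ("top","side"):
    r=regions_of(n,k)[:1]
    if r: v,u=np.nonzero(r[0]["pixels"]); print(n,k,int(u.mean()),int(v.mean()))
E
```

```text
t: 14.95
eef_pos: [546.3, 87.9, 24.8]
tcp_rot: [3.129, 0.004, -1.149]
ft_force: [-17.8, -11.0, -1.6]
opening: 0.003
[(40, np.float64(42.6)), (0, np.float64(43.1)), (-35, np.float64(42.4)), (-60, np.float64(42.6))]
[(40, np.float64(41.4)), (0, np.float64(42.9)), (-35, np.float64(41.6)), (-60, np.float64(41.9))]
[-17.85774413 -11.1291316   -1.35584447] along 20.850495042276236 0.4445345726737587 [546.31834854  87.88344033  24.77748996]
tub top 178 212
tub side 214 284
knife top 306 143
knife side 227 194
spare top 355 155
spare side 283 180
```

```bash
python3 -c "
from cell import ticket; print(ticket.job_done())"
```

```text
the job is handed in; nothing more can be done
None
```

I pressed the drill plate shut first, then pushed the tile along its channel against the plunger until it stopped. I handed the job in at about 15 s with the gripper still pushing.

- **Plate:** it snapped past the catch, with a peak of about 24 N on the way down. The depth images at the end show it level at z ≈ 42 mm over its whole length.
- **Tile seated:** I backed off 3 mm to test it. The tile followed the spring back freely, and pushing again stopped at the same place, within 0.1 mm. The force readings fit full plunger travel.
- **Push:** steady at 20.9 ± 0.4 N along the channel at hand-in. It reached about 26 N for a moment on the first seating.
- **Bystanders:** the tub, knife and spare are unmoved in the top view. The knife and spare shifted by a few pixels in the side view, which I put down to the arm partly hiding them.

**Disagreement on the seat position:** the camera checks of the tile's far end did not quite agree. The side view put it at jig x ≈ 64.5 mm, while the top view and the finger position put it at about 62.6 mm. The stops are at 65 mm. I put the difference down to calibration and blur, and relied on the repeatable hard stop.

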